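# Clamp a spice jar in the ratchet jar vice

## Robot

A 6-joint arm with a two-finger parallel gripper is mounted at the origin on a cart in front of the work surface, level with it; the furniture and walls round the work are solid. World frame = base frame: x ahead of the robot, y to its left, z up, the work surface at z = 0. Lengths are in m, angles in degrees, forces in N, time in s.
With the tool pointing down it reaches from about 0.325 to 0.875 m from the base axis. Payload 4.4 kg.
Tool frame: the origin (TCP) lies on the centre line of the jaws, within the pads' length; the fingertips stand 8 mm ahead of it and the grasp point (between the pads) lies 11 mm behind it (manip.nose_length is the distance from the TCP to the fingertips, in m); z points along the fingers, y is the line along which they close (so a half turn about z gives the same grasp; the last joint's range is limited). The gripper opens to 85 mm and grips with 20 to 120 N. Pads are 22 mm wide; open, the fingers measure 114 mm over their backs; the gripper's body (76 mm by 85 mm) begins 54 mm behind the grasp point. The pads swing forward as they close: fully open they stand 13 mm farther back than shut.
Start: joints at [66.549, 11.837, 88.321, -0, 79.842, -8.623], TCP at [0.147, 0.556, 0.239] pointing down, gripper open.
Joint ranges: [-156.59, 156.59], [-49.26, 127.26], [12.9, 141.05], [-63.56, 243.56], [4.71, 150.69], [-161.64, 161.64]. Speed limits (degrees/s): [159.86, 159.86, 180, 180, 180, 180].

## Interface

Orientations are given as [roll, pitch, yaw] about the fixed x, y, z axes, in that order (R = Rz(yaw) Ry(pitch) Rx(roll)).
In Python, from station import manip gives the robot as it stands.
- The arm moves only by the tool drive_tool, never from a script. Its argument "increments" is a list of rows, each a list of 3 entries, a list of its own where there are three numbers: the shift along the world's x, y, z in cm, then the turn about the world's z in rad, then the finger opening in cm, from 0 to 8.54. In form: [[[x, y, z], turn, gripper], ...]. A call has 1 to 5 rows; each row shifts and turns the commanded pose from where the row before left it; what a row does not reach is not made up. A row lasts 1/10 s, in which the tool goes at most 50 mm and 8.59 degrees, less where a joint would pass 70% of its speed; a pose out of reach is approached as far as the arm can. A call with a gripper value outside its range is refused whole. The fingers move at their own pace and stop on an object; "newtons" is the grip in N (left out, the last holds). Time passes only in rows, so rows that do not move let the fingers close. It gives the time, the measured TCP pose, the force, the opening and the grip force at its end, in the units of the state.
- manip.get_state(): the state, without advancing time (a new reading comes with each control period).
- manip.read_camera(name): name is "scene" or "top" or "wrist"; returns the picture (480x640x3 uint8, red, green, blue); there is no depth.
- manip.calibration(name): a dict with "intrinsics" (3x3 intrinsics, pixels), "eye" and "rotation" of the camera in the world; the wrist camera has in their place "hand_eye" (4x4, takes a point from camera to tool coordinates, whose origin is the TCP and whose axes are the flange's). Camera axes: x right, y down, z forward; pixel columns grow to the right and rows downward; lengths in m; the calibration is good to about 2 mm. The wrist camera is an equidistant fisheye: a pixel r from the principal point sees the ray r / f radians off the axis. A picture is of the moment at which its call begins: read the wrist's pose just before it. calibration takes no time and is no camera call.
- manip.finish_job(): hands the job in; it is judged then, once.
Trained networks look in the newest picture that a camera, given by its name, has taken for a name from the list of things; names that differ only in an ending like _2 or _b are one class to them, and where a whole thing is asked for, a point or a joint stands for the part that bears it (a point fixed in the world has none). Each returns a list of dicts, best first, with "confidence" (0 to 1); they miss things now and then, are a little off and sometimes report something else, mostly with a low value. They report only what shows in the picture. A call takes as long as a camera call. They do not tell look-alikes from the thing itself.
- manip.search_frame(thing, camera): "centre" ([column, row] in pixels, amid what is visible of it).
The state is a dict: "clock": time; "qpos": joint angles; "qvel": joint speeds; "joint_efforts": joint torques, N m; "tcp_pos": TCP position; "eef_rot": TCP orientation; "ft_force": force on the tool from outside, world axes, zero at the start; "torque": the same for the moment, N m; "finger_gap": opening from 0.0 (shut) to 1.0 (fully open); "grip_force": force on a finger pad.
Only numpy, scipy, OpenCV 4.12 (cv2) and the standard library are available. Lean on these libraries where they do the work, as an engineer would, in place of code of your own. Each camera call takes 0.05 s, during which the arm holds its last target. There are 200 camera calls.

## Task

The lid of the spice jar is stuck: stand the jar upright in the V of the jar vice and let go of it, then pump the vice's two squeeze handles until the sliding jaw has come up to the jar and grips it firmly, without ever crushing the glass. Move the jaw only by its handles, leave everything else where it stands, and finish still squeezing the handles so that the jar stays gripped.

Things in the scene. Friction and masses are not known exactly. Their poses are not given: they have to be found in the camera images.
- jar_mid (a point): Centre of the spice jar, half-way up (54 mm above its underside), z up along it. A round glass jar with straight sides and a straight screw cap as wide as the glass, 46 mm across, 109 mm tall, 0.1 kg, loose on the worktop (z = 0), the tallest and straightest of three small vessels. Held by its upper 35 mm (cap is the top 25 mm), the fingers stay above the vice's jaws.
- vice: The jar vice, fixed to the worktop: a metal base plate 285 x 74 x 6 mm with a black ratchet head and two upright black squeeze handles at one end, a fixed V jaw at the other and a flat sliding jaw between; both jaws reach 64 mm above the worktop. Origin under the middle of the plate, x along the vice from the handles to the V, z up.
- seat (a point): On top of the base plate (6 mm above the worktop), on the axis of a jar that rests against both faces of the V; axes as the vice's. There is 35 to 50 mm of room behind a seated jar, so it may be stood down 10 to 20 mm short of this point (on the handle side) and up to 8 mm to either side; the sliding jaw then pushes it into the V.
- handles_mid (a point): Midway between the two squeeze handles at the height to squeeze, 120 mm above the worktop, 170 mm from the seat; axes as the vice's, one handle on each side along x. The handles are upright bars 24 mm wide, 10 mm thick, tops 145 mm above the worktop; over their outsides 63 mm when free, 42 mm when fully squeezed. Take both from above, fingers closing along x. They swing in equally.
- vice_jaw (a joint): Travel of the sliding jaw towards the V in m: 0 fully back, starts at 0 to 0.015, about 0.047 when it touches a seated jar. A full squeeze moves it about 12 mm (the first 6 to 16); it stays there while the handles spring fully apart (fingers open to 66 mm or more) and the ratchet takes a new tooth (6 mm pitch). Let go, it keeps under 7 N on the jar.
- handle_rear (a joint): Swing of the handle farther from the V, rad: 0 free (sprung), 0.13 fully squeezed. Squeezing takes about 10 N on each handle with the jaw free. With the jar gripped the jaw presses with about 1.2 to 1.5 x the squeeze on each handle minus 10 N: 20 to 30 N of squeeze is right; the jar breaks when the jaw presses with over 60 N (a squeeze of 45 N or so).
- handle_front (a joint): Swing of the handle nearer the V, rad: 0 free, 0.13 fully squeezed; always equal to the other. Once the jaw presses on a seated jar the handles stall short of fully squeezed; if they still come fully together (under 45 mm over their outsides), pump again.
- jaw_pad (a point): Centre of the face of the sliding jaw (40 mm wide), 36 mm above the worktop, facing the V; axes as the vice's.
- mill: Bystander: a glass salt shaker with a rounded, narrower cap, 44 mm across, 90 mm tall; origin at its underside. Loose, near the jar.
- bottle: Bystander: a slim dropper bottle with a pointed rubber top, 33 mm across, 102 mm tall; origin at its underside. Loose, near the jar.
Mind the look-alikes: they are no part of the job. Leave any orange or pink look-alike of the part that bears jar_mid alone.

How it is judged:
By the outcome, as a careful person would: the job done as asked, in the order asked, and still so for the second after the job is handed in, while the arm keeps its last pose, push and grip.
It also fails if it takes over 64 s, if anything falls off the work surface, if the arm or the gripper's body presses on something with over 40 N, if the wrist force passes 120 N, or if a joint passes its speed limit or range.

## Working session

There is one attempt and no reset: what is moved stays moved. The work goes in short steps, Python scripts to look and compute and a tool call to move; the robot and the scene stay as the last step left them, time stands still between calls to the robot, and variables do not carry over. Pictures are saved under pics/ and viewed, at most 11 in all, crops included, and the job is handed in when it is done.

Besides the shell and the picture viewer there is one more tool, called after ">>>" by a JSON object that holds its "op" and its "data", one argument or row to a line. drive_tool: Moves the arm, as the interface text tells. Its arguments: {"type":"object","properties":{"increments":{"type":"array","items":{"type":"array"}},"newtons":{"type":"number"}},"required":["increments"]}

```bash
mkdir -p pics; cat > h.py <<'E'
from station import manip
import numpy as np, cv2
def ray(cam,px,st=None):
    c=manip.calibration(cam);K=np.array(c["intrinsics"])
    a=np.array([(px[0]-K[0,2])/K[0,0],(px[1]-K[1,2])/K[1,1]])
    if cam!="wrist":
        return np.array(c["eye"]),np.array(c["rotation"])@np.array([a[0],a[1],1])
    from scipy.spatial.transform import Rotation as R
    t=np.linalg.norm(a);d=np.array([*(a/max(t,1e-9)*np.sin(t)),np.cos(t)])
    H=np.array(c["hand_eye"]);Rt=R.from_euler("xyz",st["eef_rot"],degrees=True).as_matrix()
    return np.array(st["tcp_pos"])+Rt@H[:3,3],Rt@H[:3,:3]@d
def at(cam,px,z,st=None):
    o,d=ray(cam,px,st);return o+d*(z-o[2])/d[2]
def proj(cam,p):
    c=manip.calibration(cam);K=np.array(c["intrinsics"])
    v=K@(np.array(c["rotation"]).T@(np.array(p)-np.array(c["eye"])));return v[:2]/v[2]
def save(cam,name):
    im=np.array(manip.read_camera(cam));cv2.imwrite("pics/"+name,im[:,:,::-1]);return im
E
python3 - <<'E'
from h import *
for cam in("top","scene"):
    save(cam,cam+"0.png")
    print(cam,np.round(manip.calibration(cam)["eye"],3))
    for t,z in(("jar_mid",.054),("vice",.02),("handle_rear",.1),("handle_front",.1),("jaw_pad",.036),("mill",.045),("bottle",.05)):
        for d in manip.search_frame(t,cam)[:3]:
            print(t,np.round(d["centre"]),round(d["confidence"],2),np.round(at(cam,d["centre"],z),3))
s=manip.get_state();print(s)
E
```

```text
top [0.282 0.109 1.204]Traceback (most recent call last):
  File "<stdin>", line 7, in <module>
  File "h.py", line 13, in at
    o,d=ray(cam,px,st);return o+d*(z-o[2])/d[2]
                                           ~^^^
IndexError: invalid index to scalar variable.
```

View pics/top0.png

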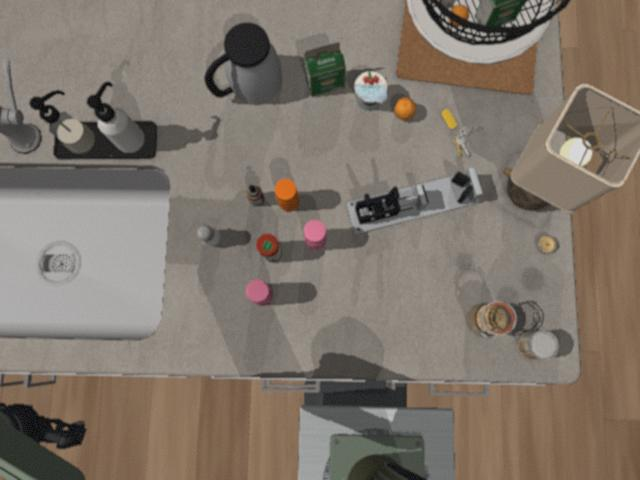

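The top view shows the red-capped jar at about (268,246), the vice from the handles (378,207) to the V (465,187), and orange and pink look-alikes near the jar. The calibration's rotation is probably stored as an rpy vector, so I'll fix that.

```bash
python3 - <<'E'
s=open('h.py').read()
s=s.replace("import numpy as np, cv2","import numpy as np, cv2\nfrom scipy.spatial.transform import Rotation as R\ndef rot(r):\n    r=np.array(r)\n    return r if r.ndim==2 else R.from_euler('xyz',r,degrees=True).as_matrix()")
s=s.replace('np.array(c["rotation"])','rot(c["rotation"])').replace("        from scipy","    #").replace("    from scipy.spatial.transform import Rotation as R\n","")
open('h.py','w').write(s)
E
python3 - <<'E'
from h import *
print(manip.calibration("top"))
for cam in("top","scene"):
    save(cam,cam+"0.png")
    for t,z in(("jar_mid",.054),("vice",.02),("handle_rear",.1),("handle_front",.1),("jaw_pad",.036),("mill",.045),("bottle",.05)):
        for d in manip.search_frame(t,cam)[:4]:
            print(t,np.round(d["centre"]),round(d["confidence"],2),np.round(at(cam,d["centre"],z),3))
s=manip.get_state();print(s)
E
```

```text
{'intrinsics': array([[558.39512653,   0.        , 318.58827076],
       [  0.        , 558.39512653, 240.93804201],
       [  0.        ,   0.        ,   1.        ]]), 'eye': array([0.28218828, 0.10943841, 1.20403455]), 'rotation': array([-169.66098799,    0.61308144,  -88.83555165])}
jar_mid [316. 236.] 0.75 [0.501 0.133 0.054]
jar_mid [272. 250.] 0.73 [0.472 0.222 0.054]
jar_mid [256. 291.] 0.7 [0.385 0.252 0.054]
jar_mid [288. 193.] 0.57 [0.595 0.192 0.054]
vice [412. 203.] 0.62 [ 0.585 -0.075  0.02 ]
handle_rear [368. 201.] 0.58 [0.567 0.026 0.1  ]
handle_rear [208. 235.] 0.55 [0.492 0.348 0.1  ]
handle_rear [258. 197.] 0.18 [0.572 0.251 0.1  ]
handle_front [392. 198.] 0.56 [ 0.574 -0.023  0.1  ]
jaw_pad [418. 200.] 0.67 [ 0.588 -0.086  0.036]
jaw_pad [367. 203.] 0.55 [0.579 0.024 0.036]
mill [210. 233.] 0.81 [0.506 0.356 0.045]
bottle [252. 194.] 0.67 [0.592 0.27  0.05 ]
jar_mid [322. 242.] 0.94 [0.506 0.133 0.054]
jar_mid [337. 205.] 0.73 [0.594 0.2   0.054]
jar_mid [280. 224.] 0.7 [0.466 0.224 0.054]
jar_mid [234. 234.] 0.69 [0.377 0.253 0.054]
vice [424. 309.] 0.83 [ 0.579 
[... 315 characters left out ...]
6. 190.] 0.85 [0.587 0.266 0.05 ]
{'clock': 0.9, 'qpos': array([ 6.65512264e+01,  1.18350999e+01,  8.83204395e+01, -1.14928022e-03,
        7.98425981e+01, -8.62228202e+00]), 'qvel': array([ 0.00225   ,  0.01130479,  0.04461661, -0.01975468,  0.02217637,
        0.0723962 ]), 'joint_efforts': array([ 1.04303257e-03, -3.83030498e+01, -2.91982895e+01, -1.60789500e-04,
        5.01234917e-04, -6.25886756e-06]), 'tcp_pos': array([0.14715066, 0.55585878, 0.23931191]), 'eef_rot': array([1.79998328e+02, 1.39772237e-03, 1.65173711e+02]), 'ft_force': array([0.7992829 , 0.98735567, 0.65526647]), 'torque': array([0.00890513, 0.01676877, 0.00930702]), 'grip_force': 0.0, 'finger_gap': 0.9985962751304847}
```

View pics/scene0.png

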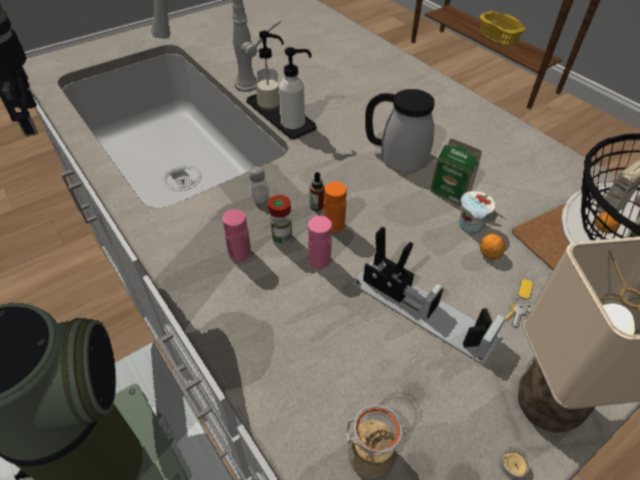

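The scene view confirms it: the jar (red cap, clear glass) is at (280,220) with world position about (0.469, 0.223), between pink and orange look-alikes. I'm moving above it.

>>> {"op": "drive_tool", "data": {
  "increments": [
    [[3.2, -3.3, 0], 0, 7],
    [[3.2, -3.3, 0], 0, 7],
    [[3.2, -3.3, 0], 0, 7],
    [[3.2, -3.3, 0], 0, 7],
    [[3.2, -3.3, 0], 0, 7]
  ],
  "newtons": 25
}}

```text
clock: 1.4
tcp_pos: [0.3081, 0.3896, 0.2395]
eef_rot: [180.0, 0.0, 165.2]
ft_force: [0.6, 0.7, -0.8]
finger_gap: 0.82
grip_force: 0.0
```

>>> {"op": "drive_tool", "data": {
  "increments": [
    [[3.2, -3.3, 0], 0, 7],
    [[3.2, -3.3, 0], 0, 7],
    [[3.2, -3.3, 0], 0, 7],
    [[3.2, -3.3, 0], 0, 7],
    [[0, 0, 0], 0, 7]
  ]
}}

```text
clock: 1.9
tcp_pos: [0.4389, 0.255, 0.2397]
eef_rot: [-180.0, 0.2, 164.8]
ft_force: [-0.3, -0.4, -0.5]
finger_gap: 0.821
grip_force: 0.0
```

```bash
python3 - <<'E'
from h import *
s=manip.get_state();print(s["tcp_pos"],s["eef_rot"],s["finger_gap"])
im=save("wrist","w1.png")
for t in("jar_mid","mill","bottle"):
    for d in manip.search_frame(t,"wrist")[:5]:
        print(t,np.round(d["centre"]),round(d["confidence"],2),np.round(at("wrist",d["centre"],.105,s),3),np.round(at("wrist",d["centre"],.054,s),3))
E
```

```text
[0.43888687 0.2550384  0.23966775] [-1.79961214e+02  1.62353762e-01  1.64772207e+02] 0.8205266738398668
jar_mid [308. 274.] 0.92 [0.462 0.233 0.105] [0.479 0.226 0.054]
jar_mid [311. 371.] 0.81 [0.55  0.21  0.105] [0.583 0.198 0.054]
jar_mid [235. 293.] 0.77 [0.463 0.172 0.105] [0.48  0.153 0.054]
jar_mid [294. 161.] 0.76 [0.377 0.247 0.105] [0.378 0.243 0.054]
mill [450. 251.] 0.96 [0.474 0.345 0.105] [0.493 0.359 0.054]
bottle [373. 356.] 0.81 [0.549 0.266 0.105] [0.583 0.265 0.054]
```

View pics/w1.png

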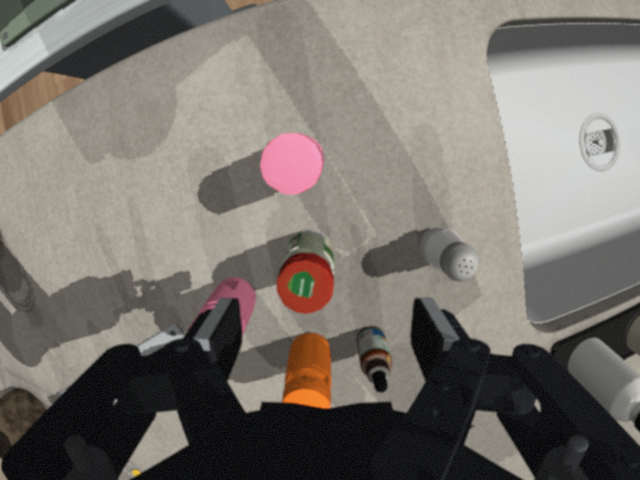

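The jar's red cap is at about (305,283), pink caps are at (292,163) and (235,300), and orange is at (308,370). I'll fit the cap to get its position.

```bash
python3 - <<'E'
from h import *
s=manip.get_state()
im=cv2.imread("pics/w1.png");h=cv2.cvtColor(im,cv2.COLOR_BGR2HSV)
m=(((h[...,0]<6)|(h[...,0]>174))&(h[...,1]>190)).astype(np.uint8)
m[:, :260]=0;m[:,350:]=0;m[:240]=0;m[325:]=0
c=max(cv2.findContours(m,0,2)[0],key=cv2.contourArea)
(e,r)=cv2.minEnclosingCircle(c);print(e,r,cv2.boundingRect(c))
print(at("wrist",e,.109,s),at("wrist",e,.1,s), at("wrist",(305,285),.109,s))
E
```

```text
(305.2222595214844, 282.389892578125) 29.08292007446289 (278, 254, 54, 58)
[0.46236363 0.2349498  0.109     ] [0.46554365 0.23355483 0.1       ] [0.46438212 0.23419946 0.109     ]
```

```bash
python3 - <<'E'
from h import *
for cam in("top","scene"):
    im=cv2.imread(f"pics/{cam}0.png");h=cv2.cvtColor(im,cv2.COLOR_BGR2HSV)
    m=(((h[...,0]<5)|(h[...,0]>174))&(h[...,1]>190)).astype(np.uint8);m[:180]=0;m[280:]=0;m[:,:240]=0;m[:,300:]=0
    c=max(cv2.findContours(m,0,2)[0],key=cv2.contourArea);x,y,w,hh=cv2.boundingRect(c)
    e=(x+w/2,y+hh/2);print(cam,x,y,w,hh,at(cam,e,.1))
E
```

```text
top 258 243 2 3 [0.47385574 0.24494864 0.1       ]
scene 269 202 21 14 [0.46560457 0.21967975 0.1       ]
```

>>> {"op": "drive_tool", "data": {
  "increments": [
    [[2.6, -2.2, 0], 0, 7],
    [[0, 0, -4], 0, 7],
    [[0, 0, -1], 0, 7],
    [[0, 0, 0], 0, 7]
  ]
}}

```text
clock: 2.5
tcp_pos: [0.4581, 0.2373, 0.1868]
eef_rot: [-179.8, -0.3, 165.3]
ft_force: [-0.9, -0.7, 0.9]
finger_gap: 0.818
grip_force: 0.0
```

```bash
python3 - <<'E'
from h import *
s=manip.get_state();print(s["tcp_pos"],s["eef_rot"])
im=save("wrist","w2.png")[:,:,::-1].copy();h=cv2.cvtColor(im,cv2.COLOR_BGR2HSV)
m=(((h[...,0]<6)|(h[...,0]>174))&(h[...,1]>190)).astype(np.uint8)
c=max(cv2.findContours(m,0,2)[0],key=cv2.contourArea)
(e,r)=cv2.minEnclosingCircle(c);print(e,r,cv2.boundingRect(c))
print(at("wrist",e,.109,s),at("wrist",e,.1,s))
E
```

```text
[0.45808215 0.23733082 0.1867772 ] [-179.81115856   -0.33215353  165.29639257]
(318.4805908203125, 279.3916931152344) 36.393672943115234 (285, 244, 69, 72)
[0.46718434 0.22923883 0.109     ] [0.47031566 0.22818665 0.1       ]
```

>>> {"op": "drive_tool", "data": {
  "increments": [
    [[0.9, -0.9, 0], 0, 7],
    [[0, 0, -2.5], 0, 7],
    [[0, 0, 0], 0, 7]
  ]
}}

```text
clock: 2.85
tcp_pos: [0.4694, 0.2272, 0.1633]
eef_rot: [-179.9, -0.1, 165.2]
ft_force: [-0.9, -0.7, -0.5]
finger_gap: 0.818
grip_force: 0.0
```

```bash
python3 - <<'E'
from h import *
print(at("top",(268,245),.1))
s=manip.get_state();print(s["tcp_pos"],s["eef_rot"])
im=save("wrist","w3.png")[:,:,::-1].copy();h=cv2.cvtColor(im,cv2.COLOR_BGR2HSV)
m=(((h[...,0]<6)|(h[...,0]>174))&(h[...,1]>190)).astype(np.uint8)
c=max(cv2.findContours(m,0,2)[0],key=cv2.contourArea)
(e,r)=cv2.minEnclosingCircle(c);print(e,r,cv2.boundingRect(c))
print(at("wrist",e,.109,s),at("wrist",e,.1,s))
E
```

```text
[0.47317018 0.22680641 0.1       ]
[0.46936873 0.22724115 0.16326718] [-1.79898349e+02 -1.40835447e-01  1.65177385e+02]
(330.06292724609375, 271.03314208984375) 41.27861785888672 (292, 231, 78, 82)
[0.46743151 0.22922732 0.109     ] [0.47045229 0.22851945 0.1       ]
```

View pics/w3.png

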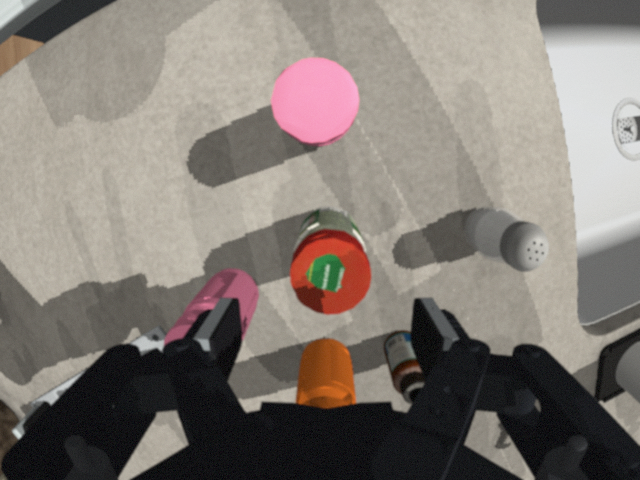

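The cap is centred between the fingers (330 against 327), so I'm descending and gripping.

>>> {"op": "drive_tool", "data": {
  "increments": [
    [[0, 0.1, -3], 0, 7],
    [[0, 0, -3], 0, 7],
    [[0, 0, -1.6], 0, 7],
    [[0, 0, 0], 0, 7],
    [[0, 0, 0], 0, 3.5]
  ]
}}

```text
clock: 3.4
tcp_pos: [0.4713, 0.2291, 0.0897]
eef_rot: [179.9, 0.1, 165.2]
ft_force: [0.2, -0.9, 0.4]
finger_gap: 0.668
grip_force: 0.0
```

>>> {"op": "drive_tool", "data": {
  "increments": [
    [[0, 0, 0], 0, 3.5],
    [[0, 0, 0], 0, 3.5],
    [[0, 0, 0], 0, 3.5],
    [[0, 0, 0], 0, 3.5],
    [[0, 0, 0], 0, 3.5]
  ]
}}

```text
clock: 3.9
tcp_pos: [0.4721, 0.2293, 0.0906]
eef_rot: [179.9, 0.2, 165.2]
ft_force: [-0.8, -0.5, 6.4]
finger_gap: 0.517
grip_force: 26.2
```

>>> {"op": "drive_tool", "data": {
  "increments": [
    [[0, 0, 3], 0, 3.5],
    [[0, 0, 4], 0, 3.5],
    [[0, 0, 4], 0, 3.5],
    [[0, 0, 4], 0, 3.5],
    [[0, 0, 3], 0, 3.5]
  ]
}}

```text
clock: 4.4
tcp_pos: [0.4706, 0.2291, 0.2714]
eef_rot: [179.9, 0.2, 165.2]
ft_force: [1.1, 1.3, -1.6]
finger_gap: 0.516
grip_force: 26.3
```

```bash
python3 - <<'E'
import cv2,numpy as np
a=cv2.imread("pics/top0.png")[160:240,340:500];b=cv2.imread("pics/scene0.png")[220:370,350:510]
a=cv2.resize(a,None,fx=4,fy=4,interpolation=cv2.INTER_CUBIC)
b=cv2.resize(b,None,fx=4,fy=4,interpolation=cv2.INTER_CUBIC)
cv2.imwrite("pics/c1.png",a);cv2.imwrite("pics/c2.png",b)
E
```

```text
(no output)
```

View pics/c1.png

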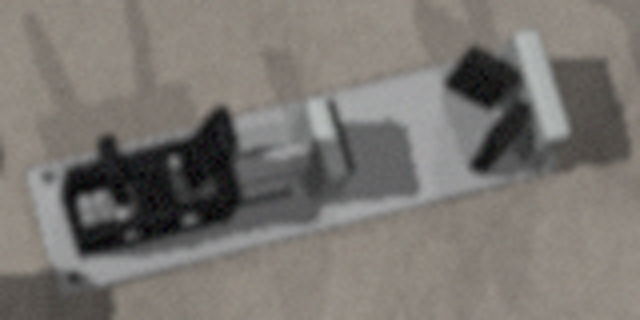

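View pics/c2.png

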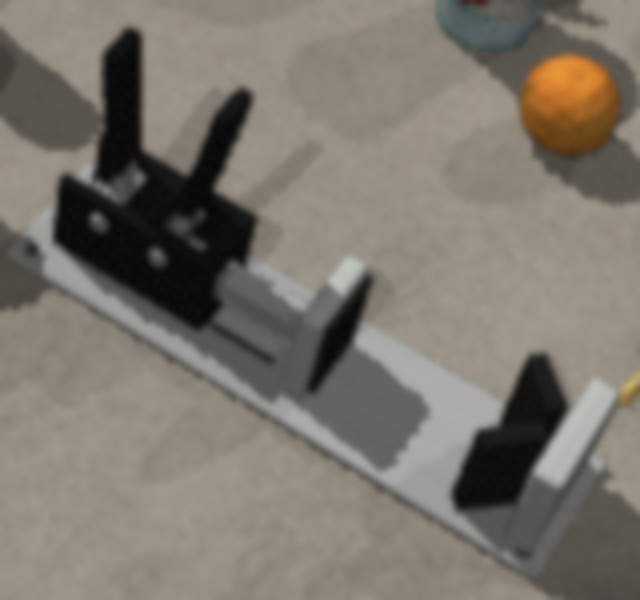

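```bash
cat > fit.py <<'E'
from h import *
from scipy.optimize import least_squares
T=lambda u,v:("top",(340+u/4,160+v/4)); S=lambda u,v:("scene",(350+u/4,220+v/4))
obs=[(T(27,170),(-.1425,.037,.006)),(T(62,288),(-.1425,-.037,.004)),(T(552,178),(.1425,-.037,.005)),
(S(12,250),(-.1425,-.037,.004)),(S(535,573),(.1425,-.037,.003)),(S(605,465),(.1425,.037,.005))]
def W(p,l):
    c,s=np.cos(p[2]),np.sin(p[2]);return np.array([p[0]+c*l[0]-s*l[1],p[1]+s*l[0]+c*l[1],l[2]])
f=lambda p:np.concatenate([proj(o[0],W(p,l))-o[1] for o,l in obs])
r=least_squares(f,[.58,-.07,-1.38],loss="soft_l1");p=r.x;print(p[:2],np.degrees(p[2]),np.round(f(p).reshape(-1,2),1))
def loc(w):
    d=np.array(w)[:2]-p[:2];c,s=np.cos(p[2]),np.sin(p[2]);return np.round([c*d[0]+s*d[1],-s*d[0]+c*d[1]],4)
if __name__=="__main__":
    for n,o,z in(("rear top",T(107,145),.143),("front top",T(215,117),.143),("rear",S(122,35),.145),("front",S(238,95),.143),
      ("jaw top",T(322,135),.064),("jaw top",S(345,270),.064),("jaw face far",S(368,275),.064),("Vfar",T(475,75),.064),("Vback",T(543,85),.064),("Vbackleft",S(608,390),.064),("Vbackfront",S(535,480),.064),
      ("Vnear tip",S(480,433),.064),("Vfar tip",S(540,357),.064)):
        print(n,loc(at(o[0],o[1],z)))
E
python3 fit.py
```

```text
[ 0.59049373 -0.07913283] -75.21279513616331 [[-0.8 -0.9]
 [-1.3  1.7]
 [ 1.7 -1.1]
 [-1.2 -0.4]
 [-0.1  2.3]
 [ 1.2 -0.1]]
rear top [-0.1139  0.0049]
front top [-0.0589  0.006 ]
rear [-0.1163  0.    ]
front [-0.0578  0.0042]
jaw top [0.0082 0.0022]
jaw top [0.0076 0.0114]
jaw face far [0.0172 0.0155]
Vfar [0.0952 0.0145]
Vback [0.1284 0.0007]
Vbackleft [0.1286 0.0273]
Vbackfront [ 0.1241 -0.0333]
Vnear tip [ 0.0955 -0.0273]
Vfar tip [0.0979 0.0243]
```

The plate fit gives the vice yaw as about -75°, handles at local x of about -0.087, and so the seat at about +0.083, which agrees with the V and jaw readings in the crops. I'm carrying the jar over.

>>> {"op": "drive_tool", "data": {
  "increments": [
    [[0.4, -3.8, 0], 0.1, 3.5],
    [[0.4, -3.8, 0], 0.1, 3.5],
    [[0.4, -3.8, 0], 0.1, 3.5],
    [[0.4, -3.8, 0], 0.1, 3.5],
    [[0.4, -3.8, 0], 0.1, 3.5]
  ]
}}

```text
clock: 4.9
tcp_pos: [0.4897, 0.0375, 0.2683]
eef_rot: [180.0, 0.0, -165.9]
ft_force: [0.6, 0.3, -1.3]
finger_gap: 0.512
grip_force: 26.3
```

>>> {"op": "drive_tool", "data": {
  "increments": [
    [[1.5, -3.8, 0], 0, 3.5],
    [[2, -3.8, 0], 0, 3.5],
    [[2, -3.8, 0], 0, 3.5],
    [[3, -3.5, 0], 0, 3.5],
    [[0, 0, 0], 0, 3.5]
  ]
}}

```text
clock: 5.4
tcp_pos: [0.5772, -0.1149, 0.2671]
eef_rot: [-179.9, -0.0, -166.5]
ft_force: [-0.4, 0.8, -1.7]
finger_gap: 0.514
grip_force: 26.5
```

>>> {"op": "drive_tool", "data": {
  "increments": [
    [[1.7, -1.5, 0], 0.02, 3.5],
    [[1.8, -1.5, 0], 0, 3.5],
    [[0, 0, -4], 0, 3.5],
    [[0, 0, -4], 0, 3.5],
    [[0, 0, 0], 0, 3.5]
  ]
}}

```text
clock: 5.9
tcp_pos: [0.6048, -0.1378, 0.1807]
eef_rot: [179.5, -0.7, -165.0]
ft_force: [-1.5, 1.1, -1.8]
finger_gap: 0.517
grip_force: 26.5
```

```bash
python3 - <<'E'
from h import *
im=save("scene","s2.png");a=cv2.resize(im[200:380,340:520],None,fx=3.2,fy=3.2,interpolation=cv2.INTER_CUBIC)
w=save("wrist","w4.png")
cv2.imwrite("pics/c3.png",np.hstack([a,cv2.resize(w,(768,576))[:,:]])[:,:,::-1][:, :]) 
j=cv2.imread("pics/c3.png");cv2.imwrite("pics/c3.png",cv2.resize(j,(800,int(j.shape[0]*800/j.shape[1]))))
E
```

```text
(no output)
```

View pics/c3.png

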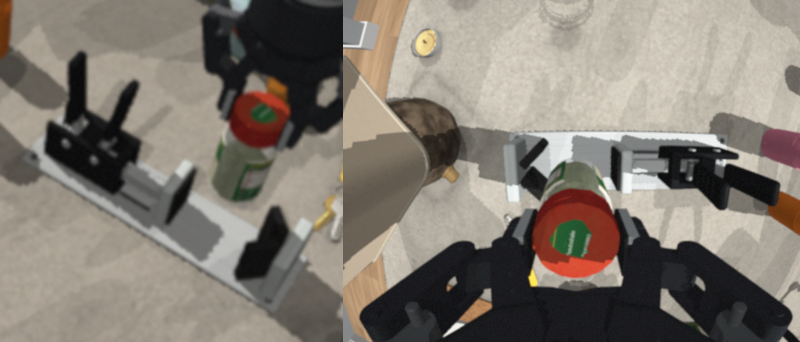

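The scene half shows the jar upright over the plate between the jaws. The wrist half shows the vice axis nearly horizontal, with the V block top at c3 (512,137-198) and the sliding jaw top at (626,148-193). I'll check these against the fit.

```bash
python3 - <<'E'
from fit import *
s=manip.get_state();print(s["tcp_pos"],s["eef_rot"],"tcp loc",loc(s["tcp_pos"]))
g=lambda u,v:((u-342.9)/.7143,v/.7143)
for n,u,v,z in(("plate fn",513,132,.006),("plate rn",725,136,.006),("Vblk n",512,137,.064),("Vblk f",512,198,.064),("jaw n",626,148,.064),("jaw f",626,193,.064),("hf",715,190,.14)):
    w=at("wrist",g(u,v),z,s);print(n,np.round(w,3),loc(w))
E
```

```text
[ 0.59049373 -0.07913283] -75.21279513616331 [[-0.8 -0.9]
 [-1.3  1.7]
 [ 1.7 -1.1]
 [-1.2 -0.4]
 [-0.1  2.3]
 [ 1.2 -0.1]]
[ 0.60928861 -0.139407    0.18767679] [ 1.79899383e+02 -1.25798424e-01 -1.65012641e+02] tcp loc [0.0631 0.0028]
plate fn [ 0.593 -0.223  0.006] [ 0.1396 -0.0342]
plate rn [0.522 0.044 0.006] [-0.1364 -0.0351]
Vblk n [ 0.589 -0.211  0.064] [ 0.1269 -0.0349]
Vblk f [ 0.652 -0.198  0.064] [0.1306 0.0295]
jaw n [ 0.571 -0.098  0.064] [ 0.0132 -0.0239]
jaw f [ 0.616 -0.084  0.064] [0.0107 0.0235]
hf [ 0.574 -0.033  0.14 ] [-0.0483 -0.0042]
```

The wrist measurements agree with the fit to 2-3 mm. The jar is centred laterally, so I need 6 mm more towards the V and then down.

>>> {"op": "drive_tool", "data": {
  "increments": [
    [[0.2, -0.6, 0], 0, 3.5],
    [[0, 0, -3], 0, 3.5],
    [[0, 0, -3], 0, 3.5],
    [[0, 0, -2], 0, 3.5],
    [[0, 0, 0], 0, 3.5]
  ]
}}

```text
clock: 6.5
tcp_pos: [0.6114, -0.1461, 0.1074]
eef_rot: [179.9, -0.1, -165.0]
ft_force: [0.9, 0.7, -1.4]
finger_gap: 0.514
grip_force: 26.6
```

>>> {"op": "drive_tool", "data": {
  "increments": [
    [[0, 0, -0.3], 0, 3.5],
    [[0, 0, -0.3], 0, 3.5],
    [[0, 0, 0], 0, 3.5]
  ]
}}

```text
clock: 6.8
tcp_pos: [0.6133, -0.1466, 0.1041]
eef_rot: [-179.9, 0.1, -165.0]
ft_force: [0.4, 0.1, -0.3]
finger_gap: 0.516
grip_force: 26.6
```

>>> {"op": "drive_tool", "data": {
  "increments": [
    [[0, 0, -0.3], 0, 3.5],
    [[0, 0, -0.2], 0, 3.5],
    [[0, 0, 0], 0, 3.5]
  ]
}}

```text
clock: 7.1
tcp_pos: [0.6119, -0.146, 0.097]
eef_rot: [180.0, -0.0, -165.0]
ft_force: [-0.2, 0.7, -1.6]
finger_gap: 0.517
grip_force: 26.6
```

>>> {"op": "drive_tool", "data": {
  "increments": [
    [[0, 0, -0.2], 0, 3.5],
    [[0, 0, 0], 0, 3.5]
  ]
}}

```text
clock: 7.3
tcp_pos: [0.6127, -0.1461, 0.0967]
eef_rot: [-180.0, 0.1, -165.0]
ft_force: [-1.9, 0.8, 4.9]
finger_gap: 0.516
grip_force: 27.0
```

Contact is at the expected height, so I'm letting go and lifting.

>>> {"op": "drive_tool", "data": {
  "increments": [
    [[0, 0, 0], 0, 5.5],
    [[0, 0, 0], 0, 7],
    [[0, 0, 0], 0, 7],
    [[0, 0, 0], 0, 7],
    [[0, 0, 2], 0, 7]
  ]
}}

```text
clock: 7.8
tcp_pos: [0.6095, -0.1452, 0.1119]
eef_rot: [179.7, -0.4, -165.0]
ft_force: [-0.0, 0.4, -1.4]
finger_gap: 0.82
grip_force: 0.0
```

>>> {"op": "drive_tool", "data": {
  "increments": [
    [[0, 0, 4], 0, 7],
    [[0, 0, 4], 0, 8],
    [[0, 0, 4], 0, 8],
    [[0, 0, 0], 0, 8]
  ]
}}

```text
clock: 8.2
tcp_pos: [0.6163, -0.1477, 0.2436]
eef_rot: [-179.5, 0.7, -165.0]
ft_force: [0.6, -0.6, 0.3]
finger_gap: 0.942
grip_force: 0.0
```

```bash
python3 - <<'E'
from fit import *
s=manip.get_state();print(s["tcp_pos"],loc(s["tcp_pos"]),s["finger_gap"])
w=save("wrist","w5.png");h=cv2.cvtColor(w,cv2.COLOR_RGB2HSV)
m=(((h[...,0]<6)|(h[...,0]>174))&(h[...,1]>190)).astype(np.uint8)
c=max(cv2.findContours(m,0,2)[0],key=cv2.contourArea);e,r=cv2.minEnclosingCircle(c);print(e,r,loc(at("wrist",e,.114,s)))
im=save("scene","s3.png");a=cv2.resize(im[200:380,340:520],(480,480),interpolation=cv2.INTER_CUBIC)
cv2.imwrite("pics/c4.png",a[:,:,::-1])
E
```

```text
[ 0.59049373 -0.07913283] -75.21279513616331 [[-0.8 -0.9]
 [-1.3  1.7]
 [ 1.7 -1.1]
 [-1.2 -0.4]
 [-0.1  2.3]
 [ 1.2 -0.1]]
[ 0.61630066 -0.14768356  0.24364438] [0.0729 0.0075] 0.9420079499891223
(328.4236145019531, 230.51637268066406) 30.428075790405273 [0.0726 0.0013]
```

View pics/c4.png

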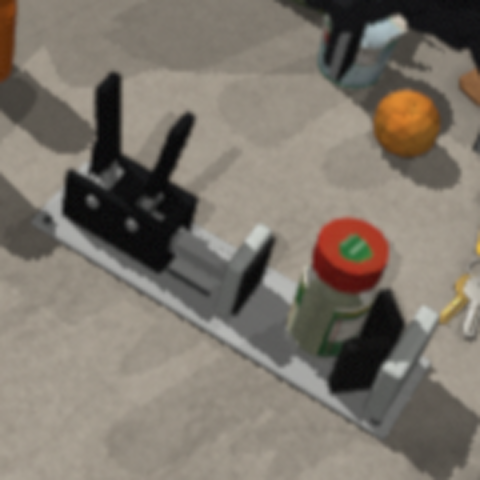

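The jar stands free and upright at local (0.073, 0.001), 10 mm short of the seat. Next I'm moving over the handles.

>>> {"op": "drive_tool", "data": {
  "increments": [
    [[-1.2, 3.8, 0], 0, 8],
    [[-1.2, 3.8, 0], 0, 8],
    [[-1.2, 3.8, 0], 0, 8],
    [[-1, 3.8, 0], 0, 8],
    [[0, 0, 0], 0, 8]
  ]
}}

```text
clock: 8.8
tcp_pos: [0.5632, 0.0103, 0.2326]
eef_rot: [179.8, -0.3, -164.7]
ft_force: [-0.1, -1.0, 0.1]
finger_gap: 0.933
grip_force: 0.0
```

>>> {"op": "drive_tool", "data": {
  "increments": [
    [[0, 0, -2], 0, 8],
    [[0, 0, 0], 0, 8]
  ]
}}

```text
clock: 9.0
tcp_pos: [0.5633, 0.0061, 0.2108]
eef_rot: [179.8, -0.5, -165.0]
ft_force: [-0.7, 0.1, -0.1]
finger_gap: 0.94
grip_force: 0.0
```

```bash
python3 - <<'E'
from fit import *
s=manip.get_state();print(s["tcp_pos"],s["eef_rot"],loc(s["tcp_pos"]),s["finger_gap"])
w=save("wrist","w6.png")
for t in("handle_rear","handle_front","jaw_pad","jar_mid"):
    for d in manip.search_frame(t,"wrist")[:2]: print(t,np.round(d["centre"]),round(d["confidence"],2),loc(at("wrist",d["centre"],.11,s)))
E
```

```text
[ 0.59049373 -0.07913283] -75.21279513616331 [[-0.8 -0.9]
 [-1.3  1.7]
 [ 1.7 -1.1]
 [-1.2 -0.4]
 [-0.1  2.3]
 [ 1.2 -0.1]]
[0.56329106 0.00606277 0.21084494] [ 179.82878102   -0.46679104 -165.01158382] [-0.0893 -0.0046] 0.9396041379962252
handle_rear [356. 257.] 0.65 [-0.1094 -0.0017]
handle_rear [624. 253.] 0.26 [-0.3448 -0.0037]
handle_front [281. 255.] 0.55 [-0.0591 -0.003 ]
jaw_pad [220. 231.] 0.68 [-0.0185 -0.0194]
jar_mid [517. 309.] 0.81 [-0.2363  0.0405]
jar_mid [496. 202.] 0.77 [-0.2065 -0.0407]
```

View pics/w6.png

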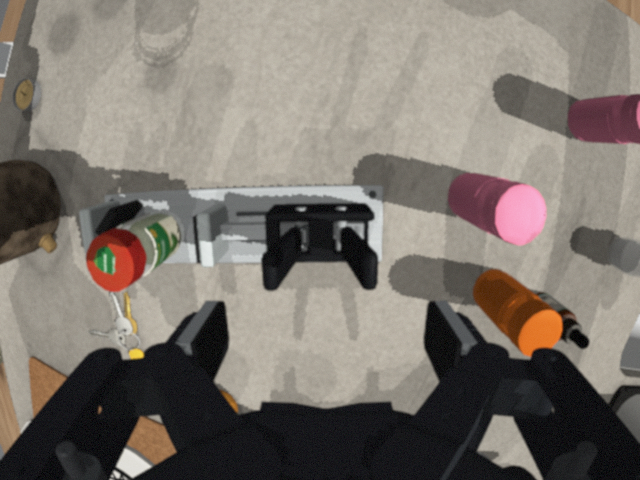

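The view shows the handle tops at (274,272) and (364,272), the fingers at (215,325) and (440,325), and the jar upright. A shift of (+4, -2) mm centres it, then I go down.

>>> {"op": "drive_tool", "data": {
  "increments": [
    [[0.4, -0.2, -2], 0, 8],
    [[0, 0, -2.5], 0, 8],
    [[0, 0, -2.5], 0, 8],
    [[0, 0, -2], 0, 8],
    [[0, 0, 0], 0, 8]
  ]
}}

```text
clock: 9.75
tcp_pos: [0.5679, 0.0037, 0.1224]
eef_rot: [179.9, -0.3, -165.1]
ft_force: [-0.4, 0.3, -0.4]
finger_gap: 0.935
grip_force: 0.0
```

>>> {"op": "drive_tool", "data": {
  "increments": [
    [[0, 0, -1], 0, 8],
    [[0, 0, 0], 0, 8]
  ]
}}

```text
clock: 9.95
tcp_pos: [0.5704, 0.0037, 0.1154]
eef_rot: [-180.0, 0.0, -165.0]
ft_force: [0.2, -0.6, 0.1]
finger_gap: 0.935
grip_force: 0.0
```

>>> {"op": "drive_tool", "data": {
  "increments": [
    [[-0.1, 0, -0.5], 0, 8],
    [[0, 0, 0], 0, 6.5],
    [[0, 0, 0], 0, 5.5],
    [[0, 0, 0], 0, 4.5],
    [[0, 0, 0], 0, 3.8]
  ],
  "newtons": 25
}}

```text
clock: 10.45
tcp_pos: [0.5707, 0.0043, 0.1138]
eef_rot: [-180.0, 0.2, -165.0]
ft_force: [-4.1, 1.9, 11.9]
finger_gap: 0.482
grip_force: 25.6
```

>>> {"op": "drive_tool", "data": {
  "increments": [
    [[0, 0, 0], 0, 3.8],
    [[0, 0, 0], 0, 3.8],
    [[0, 0, 0], 0, 3.8],
    [[0, 0, 0], 0, 3.8],
    [[0, 0, 0], 0, 3.8]
  ]
}}

```text
clock: 10.95
tcp_pos: [0.5707, 0.0043, 0.1138]
eef_rot: [-180.0, 0.2, -165.0]
ft_force: [-3.5, 2.3, 11.9]
finger_gap: 0.486
grip_force: 25.6
```

The handles came fully together (41 mm). Now I release and pump again.

>>> {"op": "drive_tool", "data": {
  "increments": [
    [[0, 0, 0], 0, 7.6],
    [[0, 0, 0], 0, 7.6],
    [[0, 0, 0], 0, 7.6],
    [[0, 0, 0], 0, 7.6],
    [[0, 0, 0], 0, 7.6]
  ]
}}

```text
clock: 11.45
tcp_pos: [0.569, 0.0038, 0.11]
eef_rot: [180.0, -0.0, -165.0]
ft_force: [0.1, -0.4, 0.4]
finger_gap: 0.891
grip_force: 0.0
```

>>> {"op": "drive_tool", "data": {
  "increments": [
    [[0, 0, 0], 0, 7.6],
    [[0, 0, 0], 0, 6],
    [[0, 0, 0], 0, 5],
    [[0, 0, 0], 0, 3.8],
    [[0, 0, 0], 0, 3.8]
  ]
}}

```text
clock: 11.95
tcp_pos: [0.5703, 0.0042, 0.1129]
eef_rot: [-180.0, 0.1, -165.0]
ft_force: [-4.0, 1.7, 11.2]
finger_gap: 0.484
grip_force: 26.0
```

>>> {"op": "drive_tool", "data": {
  "increments": [
    [[0, 0, 0], 0, 3.8],
    [[0, 0, 0], 0, 3.8],
    [[0, 0, 0], 0, 3.8],
    [[0, 0, 0], 0, 3.8],
    [[0, 0, 0], 0, 3.8]
  ]
}}

```text
clock: 12.45
tcp_pos: [0.5703, 0.0041, 0.1129]
eef_rot: [-180.0, 0.1, -165.0]
ft_force: [-3.0, 1.1, 10.3]
finger_gap: 0.483
grip_force: 26.0
```

```bash
python3 - <<'E'
from fit import *
im=save("scene","s4.png");
for d in manip.search_frame("jaw_pad","scene")[:2]: print(np.round(d["centre"]),d["confidence"],loc(at("scene",d["centre"],.036)))
a=cv2.resize(im[200:380,340:520],(480,480),interpolation=cv2.INTER_CUBIC)
cv2.imwrite("pics/c5.png",a[:,:,::-1])
E
```

```text
[ 0.59049373 -0.07913283] -75.21279513616331 [[-0.8 -0.9]
 [-1.3  1.7]
 [ 1.7 -1.1]
 [-1.2 -0.4]
 [-0.1  2.3]
 [ 1.2 -0.1]]
[432. 302.] 0.71 [ 0.0126 -0.0012]
```

View pics/c5.png

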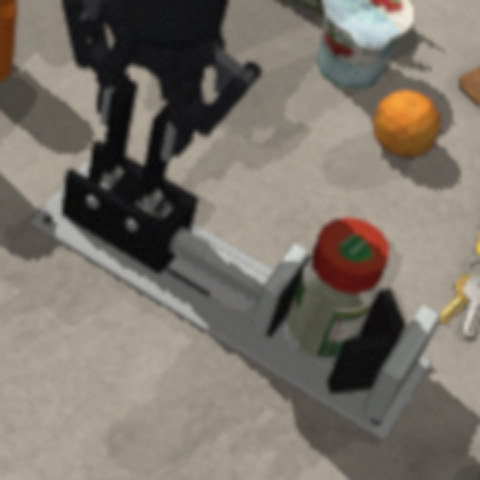

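The jaw has advanced close to the jar, which still stands upright. I'm pumping again.

>>> {"op": "drive_tool", "data": {
  "increments": [
    [[0, 0, 0], 0, 7.6],
    [[0, 0, 0], 0, 7.6],
    [[0, 0, 0], 0, 7.6],
    [[0, 0, 0], 0, 7.6],
    [[0, 0, 0], 0, 7.6]
  ]
}}

```text
clock: 13.05
tcp_pos: [0.569, 0.0038, 0.1099]
eef_rot: [180.0, -0.0, -165.0]
ft_force: [-0.5, 0.4, 0.9]
finger_gap: 0.887
grip_force: 0.0
```

>>> {"op": "drive_tool", "data": {
  "increments": [
    [[0, 0, 0], 0, 7.6],
    [[0, 0, 0], 0, 6.3],
    [[0, 0, 0], 0, 5.6],
    [[0, 0, 0], 0, 5],
    [[0, 0, 0], 0, 4.4]
  ]
}}

```text
clock: 13.55
tcp_pos: [0.5701, 0.0043, 0.1127]
eef_rot: [-180.0, 0.1, -165.0]
ft_force: [-3.3, 1.9, 10.5]
finger_gap: 0.52
grip_force: 15.6
```

>>> {"op": "drive_tool", "data": {
  "increments": [
    [[0, 0, 0], 0, 3.8],
    [[0, 0, 0], 0, 3.8],
    [[0, 0, 0], 0, 3.8],
    [[0, 0, 0], 0, 3.8],
    [[0, 0, 0], 0, 3.8]
  ]
}}

```text
clock: 14.05
tcp_pos: [0.5701, 0.0043, 0.113]
eef_rot: [-180.0, 0.1, -165.0]
ft_force: [-3.5, 1.7, 11.9]
finger_gap: 0.507
grip_force: 23.7
```

The gap is 43.3 mm, still under 45 mm, so I'm pumping once more.

>>> {"op": "drive_tool", "data": {
  "increments": [
    [[0, 0, 0], 0, 7.6],
    [[0, 0, 0], 0, 7.6],
    [[0, 0, 0], 0, 7.6],
    [[0, 0, 0], 0, 7.6],
    [[0, 0, 0], 0, 7.6]
  ]
}}

```text
clock: 14.55
tcp_pos: [0.569, 0.0038, 0.1099]
eef_rot: [180.0, -0.0, -165.0]
ft_force: [0.0, -0.2, -0.2]
finger_gap: 0.889
grip_force: 0.0
```

>>> {"op": "drive_tool", "data": {
  "increments": [
    [[0, 0, 0], 0, 7.6],
    [[0, 0, 0], 0, 6.3],
    [[0, 0, 0], 0, 5.6],
    [[0, 0, 0], 0, 5],
    [[0, 0, 0], 0, 4.4]
  ]
}}

```text
clock: 15.05
tcp_pos: [0.5692, 0.0042, 0.1116]
eef_rot: [180.0, 0.0, -165.0]
ft_force: [-3.1, 1.7, 7.7]
finger_gap: 0.714
grip_force: 25.4
```

>>> {"op": "drive_tool", "data": {
  "increments": [
    [[0, 0, 0], 0, 3.8],
    [[0, 0, 0], 0, 3.8],
    [[0, 0, 0], 0, 3.8],
    [[0, 0, 0], 0, 3.8],
    [[0, 0, 0], 0, 3.8]
  ]
}}

```text
clock: 15.55
tcp_pos: [0.5692, 0.0042, 0.1116]
eef_rot: [180.0, 0.0, -165.0]
ft_force: [-3.9, 1.9, 6.0]
finger_gap: 0.717
grip_force: 25.4
```

```bash
python3 - <<'E'
from h import *
im=save("scene","s5.png");a=cv2.resize(im[200:380,340:520],(480,480),interpolation=cv2.INTER_CUBIC)
cv2.imwrite("pics/c6.png",a[:,:,::-1]);s=manip.get_state();print(s["finger_gap"],s["grip_force"],s["ft_force"])
E
```

```text
0.71456675709965 25.40423878468573 [-3.73736046  1.74299819  6.8184591 ]
```

View pics/c6.png

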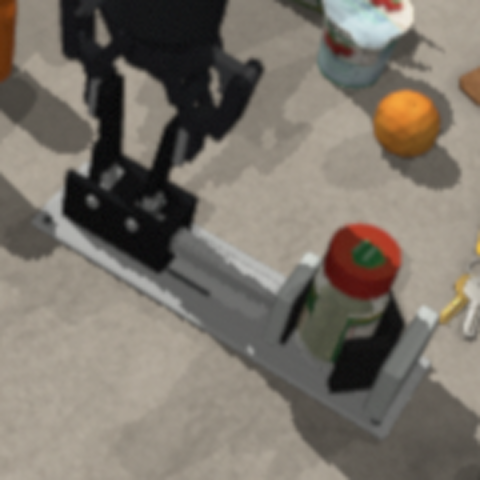

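The handles stall at 61 mm under 25 N, and the picture shows the jar upright, seated in the V with the jaw against it. Handing in.

```bash
python3 -c "
from station import manip
print(manip.finish_job())"
```

```text
the job is handed in; nothing more can be done
None
```

The spice jar stands upright in the V, and the sliding jaw grips it. The handles stall at about 61 mm under a 25 N squeeze, which I left applied when I handed the job in at about 15.6 s; the hand-in gave no verdict.

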